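# Unlock the board tester's cam and close its slide

### The job

Close the test fixture on the computer board: with a fingertip, first push the red eccentric cam round by its lever until its low point faces the slide's steel nose (the lever then points straight ahead, along the red line on the base). Only then push the yellow plate to drive the slide forward until it is fully home, and move clear. The cam stays at its low point, and the screwdriver, the can and the heatsink are left where they are.

Things in the scene. Friction and masses are not known exactly. Their poses are not given: they have to be found in the camera images.
- fixture: Board tester fixed to the bench: aluminium base plate 12 mm thick carrying a computer board (parts up to 55 mm above the bench) forward right. Origin on the bench, z up, x = forward (the way the slide is pushed, within 0.4 rad of straight away from the robot), y left. In this frame, mm: plate x -190 to 180, y -210 to 130; cam pivot x 0, y 40; red index line x 80 to 140 at y 40.
- cam (a joint): Turn of the red eccentric cam about its vertical pivot, rad, counter-clockwise from above. Lever direction = fixture yaw + this value; 0 = lever straight forward, low point towards the slide's nose. Range -0.6 to 2.6, no detent at 0. Starts 1.6 to 2.3 (lever out to the left, slide blocked); turn clockwise. Stiff: 0.3 N m (5 N at the post); stays where left.
- cam_pivot (a point): On the cam's pivot axis at the lever's upper face, 44 mm above the bench. The cam's disc (24 mm radius, centre 16 mm off the pivot, under the lever) lies 16 to 34 mm above the bench.
- post_top (a point): Centre of the top of the black upright post at the lever's end: 14 mm diameter, 65 mm from the pivot, from the lever (44 mm) up to 80 mm above the bench. The steel lever is a flat bar 16 mm wide, 36 to 44 mm above the bench. Push the post's side.
- slide (a joint): Forward travel of the follower slide, m: 0 = fully back, 0.036 = fully home at its stop; starts 0 to 0.008. Friction 3 N, no spring. A grey bar (45 x 250 mm, up to 38 mm above the bench) with black plugs and a steel nose (36 mm wide, 18 to 34 mm above the bench) that faces the cam. With the cam at its low point the nose stops 1.5 mm short of the disc at full travel; else the disc blocks it.
- push_face (a point): Centre of the back face of the slide's yellow upright push plate, 45 mm above the bench; plate 70 mm wide (fixture's y), 12 mm thick, 16 to 70 mm above the bench. It faces backward (fixture's -x) and moves with the slide; behind it is only the bare base plate, 12 mm high.
- screwdriver: Loose yellow-handled screwdriver, 170 mm long, lying on the bench to the left of the fixture. Leave alone.
- can: Loose upright can, 52 mm diameter, 95 mm tall, on the bench, left and forward of the fixture. Origin at its underside. Leave alone.
- heatsink: Loose small finned aluminium heatsink, 40 x 40 x 28 mm, on the bench to the right of the fixture. Leave alone.

How it is judged:
On the way, in this order (a step that is already met when the one before it is completed fails the run):
1. the cam is turned to its low point while the slide is still back (value of joint cam between -0.4 and 0.4 rad and value of joint slide below 0.012 m), for 0.2 s.
2. the slide is pushed fully home (value of joint cam between -0.4 and 0.4 rad and value of joint slide above 0.0335 m), for 0.2 s.
At the end, for the whole second after the job is handed in: The slide is fully home (within 2.5 mm of its end stop), the cam is within 0.4 rad of its low point, both at rest, and the screwdriver, can and heatsink are within 20 mm of where they stood, the can upright (all of step 2 and value of joint slide below 0.038 m and velocity of joint cam between -0.05 and 0.05 rad/s and velocity of joint slide between -0.005 and 0.005 m/s and angle between can's own z axis and vertical below 0.2 rad and distance of each of screwdriver, can, heatsink from where it was at the start of the episode below 0.02 m); the robot touches nothing.
It fails at once if the slide is pushed forward before the cam is at its low point (value of joint slide above 0.014 m and not (value of joint cam between -0.45 and 0.45 rad)).
It fails at once if the slide is forced against the cam (contact force between slide and cam above 20 N).
It fails at once if the screwdriver is moved or picked up (distance of screwdriver from where it was at the start of the episode above 0.02 m).
It fails at once if the can is moved or picked up (distance of can from where it was at the start of the episode above 0.02 m).
It fails at once if the heatsink is moved or picked up (distance of heatsink from where it was at the start of the episode above 0.02 m).
It also fails if it takes over 54 s, if anything falls off the work surface, if the arm or the gripper's body presses on something with over 40 N, if the wrist force passes 120 N, or if a joint passes its speed limit or range.

### The arm

A 6-joint arm with a two-finger parallel gripper is mounted at the origin on the work surface. World frame = base frame: x ahead of the robot, y to its left, z up, the work surface at z = 0. Lengths are in m, angles in rad, forces in N, time in s.
With the tool pointing down it reaches from about 0.35 to 0.775 m from the base axis. Payload 7.3 kg.
Tool frame: the origin (TCP) lies at the centre of the arm's flange, where the gripper is bolted on; the fingertips stand 178 mm ahead of it and the grasp point (between the pads) lies 159 mm ahead of it; z points along the fingers, y is the line along which they close (so a half turn about z gives the same grasp; the last joint's range is limited). The gripper opens to 92 mm and grips with 3 to 60 N. Pads are 19 mm wide; open, the fingers measure 130 mm over their backs; the gripper's body (75 mm by 190 mm) begins 47 mm behind the grasp point.
Start: joints at [1.177, 0.342, 1.524, -0, 1.275, -0.146], TCP at [0.129, 0.509, 0.405] pointing down, gripper open.
Joint ranges: [-2.53, 2.53], [-0.77, 2.02], [0.04, 2.7], [-1, 4.14], [0.28, 2.66], [-3.11, 3.11]. Speed limits (rad/s): [2.57, 2.57, 3.14, 3.14, 3.14, 3.14].

### API

Orientations are given as [roll, pitch, yaw] about the fixed x, y, z axes, in that order (R = Rz(yaw) Ry(pitch) Rx(roll)).
In Python, from cell import telemetry, vision, ticket gives the robot as it stands.
- The arm moves only by the shell command python3 -m crank 'ROWS' [FORCE]. ROWS is JSON, a list of rows, each a list of 5 numbers: the gripper command: -1 is shut, 1 is fully open, values between are in proportion, then the shift along the tool's x, y, z in mm, then the turn about the tool's z in rad. In form: [[fingers, dx, dy, dz, roll], ...]. A call has 1 to 12 rows; each row is the pose to reach, as a shift and turn from the pose commanded when the call began, along the tool's axes at that moment; what a row does not reach only later rows make up. A row lasts 1/12 s, in which the tool goes at most 41.7 mm and 7.16 degrees, less where a joint would pass 70% of its speed; a pose out of reach is approached as far as the arm can. A call with a gripper value outside its range is refused whole. The fingers move at their own pace and stop on an object; FORCE is the grip in N (left out, the last holds). Time passes only in rows, so rows that repeat a pose let the fingers close. It gives the time, the measured TCP pose, the force, the opening and the grip force at its end, in the units of the state.
- telemetry.observe(): the state, without advancing time (a new reading comes with each control period).
- vision.read_camera(name): name is "scene" or "top" or "wrist"; returns (picture, depth): 480x640x3 uint8, red, green, blue; 480x640 float32, m along the optical axis (not along the pixel's ray), 0 where there is no reading.
- vision.get_calibration(name): a dict with "camera_matrix" (3x3 intrinsics, pixels), "rvec" (rotation vector, rad) and "tvec" (3), from world to camera coordinates, as OpenCV has them. Camera axes: x right, y down, z forward; pixel columns grow to the right and rows downward; lengths in m; the calibration is good to about 2 mm. A picture is of the moment at which its call begins: read the wrist's pose just before it. get_calibration takes no time and is no camera call; for the wrist camera it gives the pose at the moment of the call.
- ticket.hand_in(): hands the job in; it is judged then, once.
The state is a dict: "time": time; "qpos": joint angles; "qvel": joint speeds; "joint_efforts": joint torques, N m; "tool_pos": TCP position; "tool_rot": TCP orientation; "contact_force": force on the tool from outside, world axes, zero at the start; "torque": the same for the moment, N m; "opening": finger opening in m; "grip_force": force on a finger pad.
Only numpy, scipy, OpenCV 4.12 (cv2) and the standard library are available. Lean on these libraries where they do the work, as an engineer would, in place of code of your own. Each camera call takes 0.05 s, during which the arm holds its last target. There are 200 camera calls.

## Working session

There is one attempt and no reset: what is moved stays moved. The work goes in short steps, Python scripts to look and compute and a shell command to move; the robot and the scene stay as the last step left them, time stands still between calls to the robot, and variables do not carry over. Pictures are saved under pics/ and viewed, at most 10 in all, crops included, and the job is handed in when it is done.

```bash
mkdir -p pics; cat > h.py <<'E'
import numpy as np, cv2
from cell import telemetry, vision, ticket
def cal(n):
    c=vision.get_calibration(n); R=cv2.Rodrigues(np.array(c["rvec"],float))[0]
    return np.array(c["camera_matrix"],float),R,np.array(c["tvec"],float).ravel()
def ray(n,uv,z):
    K,R,t=cal(n); d=R.T@np.linalg.inv(K)@np.array([uv[0],uv[1],1.]); o=-R.T@t
    return o+d*(z-o[2])/d[2]
def cloud(n,dep):
    K,R,t=cal(n); v,u=np.mgrid[:480,:640]
    p=np.stack([(u-K[0,2])/K[0,0]*dep,(v-K[1,2])/K[1,1]*dep,dep],-1)
    return (p-t)@R
E
python3 - <<'E'
from h import *
for n in ("top","scene"):
    im,d=vision.read_camera(n); cv2.imwrite(f"pics/{n}0.png",im[:,:,::-1]); np.savez(f"{n}0.npz",im=im,d=d)
s=telemetry.observe();print(s["time"],s["tool_pos"],s["tool_rot"])
E
```

```text
0.1 [0.12870912 0.50886198 0.4041051 ] [-3.14019504e+00 -2.09016179e-04  2.89375619e+00]
```

View pics/top0.png

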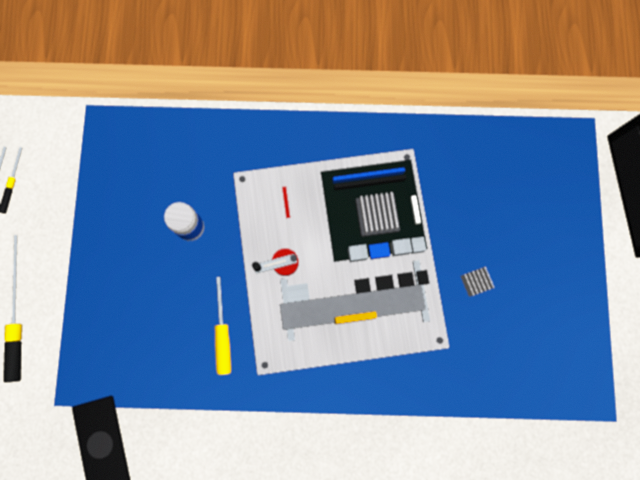

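View pics/scene0.png

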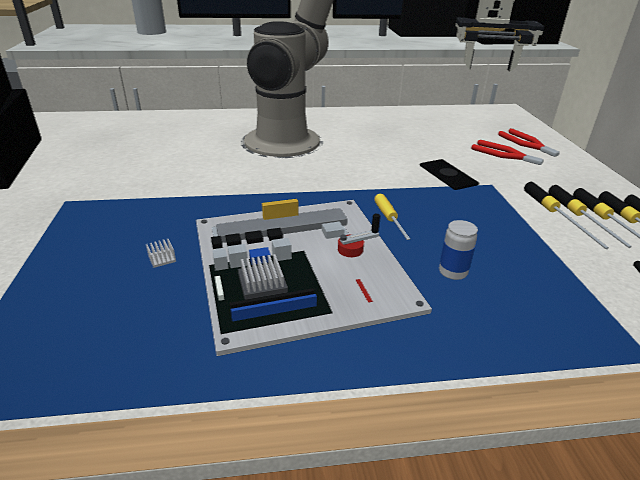

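The top view shows the plate corners at about (235,173), (413,151), (448,348) and (258,374). The red line is at (286,202), the cam pivot near (291,260), the post top at (257,267) and the yellow plate at (355,317). The can (183,220) and screwdriver (222,340) are to the left, and the heatsink (478,281) is to the right.

```bash
cat > m.py <<'E'
from h import *
z=np.load("top0.npz"); im=z["im"]; d=z["d"]
hsv=cv2.cvtColor(im,cv2.COLOR_RGB2HSV)
# plate: not blue, within mat, biggest contour
roi=np.zeros((480,640),np.uint8); roi[125:395,228:455]=1
nb=((~((hsv[...,0]>100)&(hsv[...,0]<125)&(hsv[...,1]>150)&(hsv[...,2]>90)))&(roi>0)).astype(np.uint8)
c=max(cv2.findContours(nb,cv2.RETR_EXTERNAL,cv2.CHAIN_APPROX_NONE)[0],key=cv2.contourArea)
q=cv2.approxPolyDP(cv2.convexHull(c),10,True)[:,0]; print("corners",q.tolist())
W=np.array([ray("top",p,.012)[:2] for p in q])
F=np.array([[180,130],[180,-210],[-190,-210],[-190,130]])/1e3
best=None
for k in range(4):
  for o in (1,-1):
    w=np.roll(W[::o],k,0); a=F-F.mean(0); b=w-w.mean(0)
    th=np.arctan2((a[:,0]*b[:,1]-a[:,1]*b[:,0]).sum(),(a*b).sum())
    R=np.array([[np.cos(th),-np.sin(th)],[np.sin(th),np.cos(th)]]); t=w.mean(0)-R@F.mean(0)
    r=np.linalg.norm(F@R.T+t-w,axis=1)
    if abs(th)<.6 and (best is None or r.max()<best[0].max()): best=(r,th,R,t)
r,th,R,t=best; print("res mm",r*1e3,"yaw",th,"org",t)
np.savez("fix.npz",R=R,t=t,th=th)
fx=lambda p:(R.T@(p[:2]-t)*1e3).round(1)
red=((hsv[...,0]<8)|(hsv[...,0]>172))&(hsv[...,1]>150)&(roi>0)
for y0,y1,zz in((175,230,.012),(235,290,.034)):
  v,u=np.nonzero(red[y0:y1]); print("red",u.mean(),v.mean()+y0,fx(ray("top",(u.mean(),v.mean()+y0),zz)))
yl=(abs(hsv[...,0].astype(int)-24)<8)&(hsv[...,1]>150)&(roi>0); v,u=np.nonzero(yl)
print("yel",u.mean(),v.mean(),fx(ray("top",(u.mean(),v.mean()),.07)))
bk=(im.max(2)<60); v,u=np.nonzero(bk[258:278,248:266]); P=ray("top",(u.mean()+248,v.mean()+258),.08);print("post",u.mean()+248,v.mean()+258,P,fx(P), "lever ang",np.arctan2(*((R.T@(P[:2]-t))-[0,.04])[::-1]))
C=cloud("top",d)
for n,(a,b) in dict(yel=(355,317),post=(257,267),can=(180,215)).items(): print(n,C[b,a],fx(C[b,a]))
print("pivot",R@[0,.04]+t)
s=telemetry.observe()
K,Rc,tc=cal("wrist"); print("wristcam",-Rc.T@tc, Rc[2])
E
python3 m.py
```

```text
corners [[412, 148], [449, 347], [258, 375], [233, 173]]
res mm [1.1439     0.78948764 0.99603305 0.85783859] yaw 0.1709134774439286 org [0.57959593 0.0400343 ]
red 285.6585365853659 201.4878048780488 [111.5  39.4]
red 285.2091254752852 262.5893536121673 [-3.9 55.2]
yel 329.25925925925924 325.3817663817664 [-123.6   -3.7]
post 256.13953488372096 266.3488372093023 [0.55243833 0.14022435 0.08      ] [ -9.7 103.3] lever ang 1.7230644896110174
yel [ 0.47336672 -0.02709442  0.07187798] [-116.1  -48.1]
post [0.55162751 0.1389244  0.07802329] [-10.7 102.2]
can [0.6338977  0.27056848 0.09309014] [ 92.7 217.9]
pivot [0.57279263 0.07945149]
wristcam [0.05357268 0.52905392 0.38509595] [ 0.27992555 -0.07273704 -0.95726225]
```

```bash
cat > rows.py <<'E'
from h import *
import sys
f=np.load("fix.npz");R,t,th=f["R"],f["t"],float(f["th"])
def rows(T,g=-1):
    "T: list of (x,y mm fixture, tip z mm, tool turn rel. fixture); prints rows from measured pose"
    s=telemetry.observe();p=np.array(s["tool_pos"]);y=s["tool_rot"][2]
    X=np.array([np.cos(y),np.sin(y)]);Y=np.array([np.sin(y),-np.cos(y)])
    for a,b,z,w in T:
        d=R@np.array([a,b])/1e3+t-p[:2]; dz=p[2]-(z+178)/1e3
        roll=-((th+np.pi+w-y+np.pi)%(2*np.pi)-np.pi)
        print([g,round(d@X*1e3),round(d@Y*1e3),round(dz*1e3),round(roll,2)])
def push(a,gap=0):
    c,s=np.cos(a),np.sin(a)
    return (65*c-(16.5+gap)*s, 40+65*s+(16.5+gap)*c)
E
python3 - <<'E'
from rows import *
a=1.723
rows([(*push(a,14),226,a-np.pi/2),(*push(a,14),55,a-np.pi/2)])
E
```

```text
[-1, -475, -269, 0, np.float64(-0.57)]
[-1, -475, -269, 171, np.float64(-0.57)]
```

```bash
python3 -m crank '[[-1,-475,-269,0,-0.57],[-1,-475,-269,0,-0.57],[-1,-475,-269,0,-0.57],[-1,-475,-269,0,-0.57],[-1,-475,-269,0,-0.57],[-1,-475,-269,0,-0.57],[-1,-475,-269,0,-0.57],[-1,-475,-269,0,-0.57],[-1,-475,-269,0,-0.57],[-1,-475,-269,0,-0.57],[-1,-475,-269,0,-0.57],[-1,-475,-269,0,-0.57]]'
python3 - <<'E'
from rows import *
a=1.723
rows([(*push(a,14),226,a-np.pi/2),(*push(a,14),55,a-np.pi/2)])
E
```

```text
time: 1.1
tool_pos: [0.4726, 0.1795, 0.4045]
tool_rot: [3.141, -0.0, -2.82]
contact_force: [1.5, 1.5, 0.6]
opening: 0.0166
grip_force: 0.0
[-1, -33, -62, 1, np.float64(-0.0)]
[-1, -33, -62, 172, np.float64(-0.0)]
```

```bash
python3 -m crank '[[-1,-33,-62,0,0],[-1,-33,-62,0,0],[-1,-33,-62,0,0],[-1,-33,-62,0,0],[-1,-33,-62,0,0]]'
python3 - <<'E'
from rows import *
a=1.723
rows([(*push(a,14),55,a-np.pi/2)])
im,d=vision.read_camera("wrist"); cv2.imwrite("pics/w1.png",im[:,:,::-1])
E
```

```text
time: 1.52
tool_pos: [0.522, 0.1333, 0.4042]
tool_rot: [3.141, -0.001, -2.82]
contact_force: [-0.4, 0.6, 0.4]
opening: 0.0002
grip_force: 0.0
[-1, -1, -2, 171, np.float64(-0.0)]
```

View pics/w1.png

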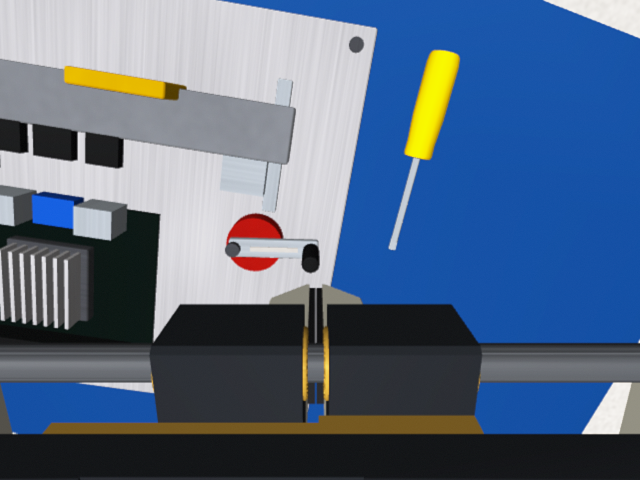

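The wrist view shows the lever from (233,249) to the post at (311,258). The closed fingertips are at (316,290), and they are still high, so parallax offsets them. The spot behind the post is bare, so I can go down.

```bash
python3 -m crank '[[-1,0,-2,40,0],[-1,0,-2,80,0],[-1,0,-2,110,0],[-1,0,-2,140,0],[-1,0,-2,160,0],[-1,0,-2,171,0],[-1,0,-2,171,0],[-1,0,-2,171,0]]'
python3 - <<'E'
from rows import *
rows([(*push(a),55,a-np.pi/2) for a in np.r_[1.72,np.arange(1.62,.7,-.1)]])
im,d=vision.read_camera("scene"); cv2.imwrite("pics/s1.png",cv2.resize(im[150:330,250:500,::-1],(750,540)))
E
```

```text
time: 2.23
tool_pos: [0.5225, 0.1322, 0.2338]
tool_rot: [3.141, -0.001, -2.818]
contact_force: [-0.0, 0.3, 0.2]
opening: 0.0005
grip_force: 0.0
[-1, -15, -1, 1, np.float64(0.0)]
[-1, -21, 0, 1, np.float64(0.1)]
[-1, -28, 1, 1, np.float64(0.2)]
[-1, -35, 1, 1, np.float64(0.3)]
[-1, -41, 0, 1, np.float64(0.4)]
[-1, -48, -1, 1, np.float64(0.5)]
[-1, -54, -3, 1, np.float64(0.6)]
[-1, -60, -6, 1, np.float64(0.7)]
[-1, -66, -9, 1, np.float64(0.8)]
[-1, -72, -13, 1, np.float64(0.9)]
[-1, -77, -17, 1, np.float64(1.0)]
```

View pics/s1.png

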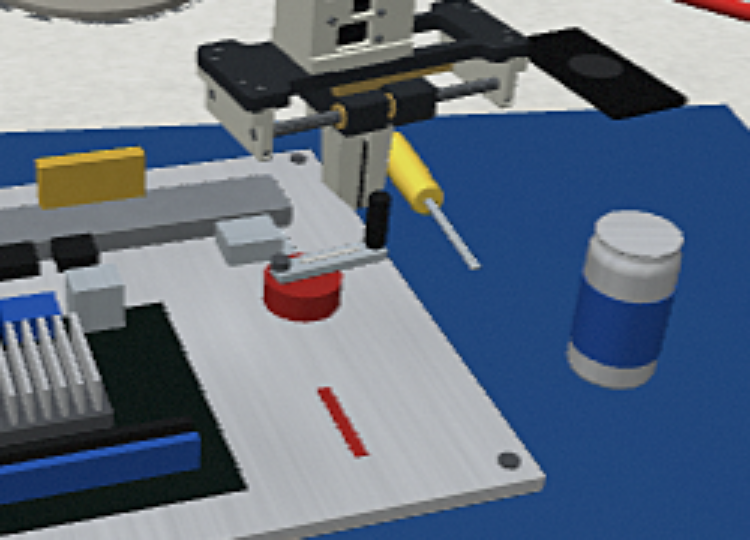

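The closed fingers (355,150) are directly behind the post (378,220), at lever level and clear of everything. Now I'll push the arc.

```bash
python3 -m crank '[[-1,-15,-1,0,0],[-1,-21,0,0,0.1],[-1,-28,1,0,0.2],[-1,-35,1,0,0.3],[-1,-41,0,0,0.4],[-1,-48,-1,0,0.5],[-1,-54,-3,0,0.6],[-1,-60,-6,0,0.7],[-1,-66,-9,0,0.8],[-1,-72,-13,0,0.9],[-1,-77,-17,0,1.0],[-1,-77,-17,0,1.0]]'
python3 - <<'E'
from rows import *
rows([(*push(a),55,a-np.pi/2) for a in np.arange(.62,-.1,-.1)])
im,d=vision.read_camera("scene"); cv2.imwrite("pics/s2.png",cv2.resize(im[150:330,250:500,::-1],(750,540)))
E
```

```text
time: 3.28
tool_pos: [0.6019, 0.1404, 0.2353]
tool_rot: [3.139, 0.0, 2.46]
contact_force: [-1.8, 2.8, 0.6]
opening: 0.0001
grip_force: 1.3
[-1, -6, 1, 2, np.float64(0.1)]
[-1, -12, 1, 2, np.float64(0.2)]
[-1, -19, 1, 2, np.float64(0.3)]
[-1, -26, 1, 2, np.float64(0.4)]
[-1, -32, -1, 2, np.float64(0.5)]
[-1, -39, -3, 2, np.float64(0.6)]
[-1, -45, -5, 2, np.float64(0.7)]
[-1, -51, -8, 2, np.float64(0.8)]
```

View pics/s2.png

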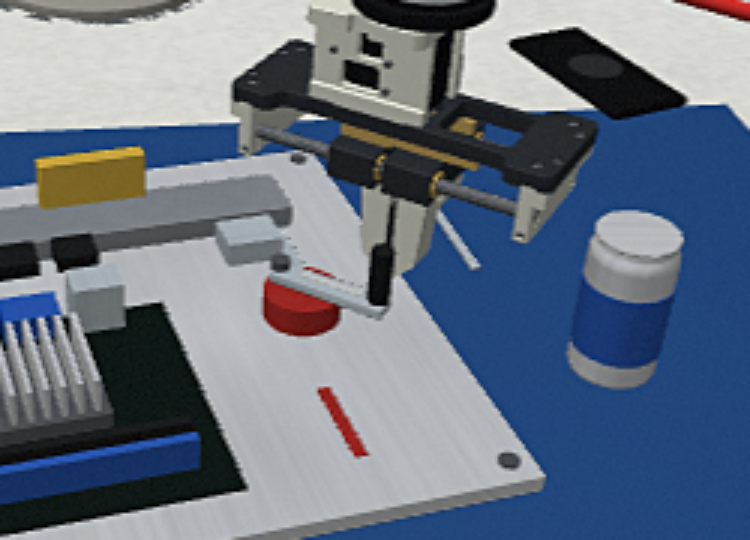

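The lever has followed to about 0.7 rad, with the post (380,275) centred on the fingertip. I'll keep pushing to 0, then back off and go up.

```bash
python3 -m crank '[[-1,-6,1,0,0.1],[-1,-12,1,0,0.2],[-1,-19,1,0,0.3],[-1,-26,1,0,0.4],[-1,-32,-1,0,0.5],[-1,-39,-3,0,0.6],[-1,-45,-5,0,0.7],[-1,-46,-5,0,0.72],[-1,-46,-5,0,0.72],[-1,-46,-5,0,0.72]]'
python3 - <<'E'
from rows import *
print(telemetry.observe()["contact_force"])
rows([(*push(0,30),55,-np.pi/2),(*push(0,30),130,-np.pi/2)])
im,d=vision.read_camera("scene"); cv2.imwrite("pics/s3.png",cv2.resize(im[150:330,250:500,::-1],(750,540)))
E
```

```text
time: 4.17
tool_pos: [0.6349, 0.1073, 0.2353]
tool_rot: [3.137, -0.0, 1.747]
contact_force: [4.5, 2.7, -0.9]
opening: 0.0005
grip_force: 2.1
[ 4.53536438  2.74587448 -0.87083585]
[-1, 30, -1, 2, np.float64(0.01)]
[-1, 30, -1, -73, np.float64(0.01)]
```

View pics/s3.png

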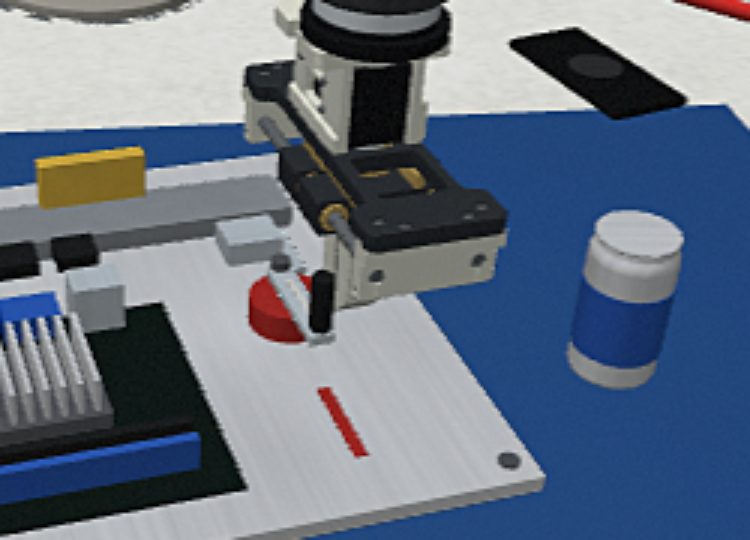

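The lever (300,310) now points along the red line. Backing off.

```bash
python3 -m crank '[[-1,10,0,0,0],[-1,30,0,0,0],[-1,30,0,-40,0],[-1,30,0,-80,0],[-1,30,0,-100,0],[-1,30,0,-100,0],[-1,30,0,-100,0]]'
python3 - <<'E'
from rows import *
rows([(-165,-48,155,0),(-165,-48,45,0)])
E
```

```text
time: 4.8
tool_pos: [0.6287, 0.1367, 0.3356]
tool_rot: [3.139, 0.001, 1.746]
contact_force: [-0.1, 0.6, -1.8]
opening: 0.0009
grip_force: 0.0
[-1, -134, -230, 3, np.float64(-1.57)]
[-1, -134, -230, 113, np.float64(-1.57)]
```

```bash
python3 -m crank '[[-1,-10,-20,0,-0.12],[-1,-20,-40,0,-0.24],[-1,-35,-60,0,-0.36],[-1,-45,-80,0,-0.48],[-1,-60,-100,0,-0.6],[-1,-70,-120,0,-0.72],[-1,-80,-140,0,-0.84],[-1,-95,-160,0,-0.96],[-1,-105,-180,0,-1.08],[-1,-115,-200,0,-1.2],[-1,-130,-220,0,-1.32],[-1,-134,-230,0,-1.44]]'
python3 -m crank '[[-1,0,0,0,-0.12],[-1,0,0,0,-0.13],[-1,0,0,0,-0.13]]'
python3 - <<'E'
from rows import *
im,d=vision.read_camera("top"); cv2.imwrite("pics/t2.png",cv2.resize(im[140:390,220:500,::-1],(672,600)))
rows([(-165,-48,155,0),(-165,-48,45,0)])
hsv=cv2.cvtColor(im,cv2.COLOR_RGB2HSV)
bk=(im.max(2)<60); bk[:215]=0; bk[262:]=0; bk[:,:265]=0; bk[:,312:]=0
v,u=np.nonzero(bk); P=R.T@(ray("top",(u.mean(),v.mean()),.08)[:2]-t); print(len(u),"post fix",P,"ang",np.arctan2(P[1]-.04,P[0]))
E
```

```text
time: 5.8
tool_pos: [0.4232, -0.0363, 0.3322]
tool_rot: [3.141, -0.005, -3.093]
contact_force: [-0.1, -0.3, 0.2]
opening: 0.0005
grip_force: 0.0
time: 6.05
tool_pos: [0.4252, -0.0353, 0.3329]
tool_rot: [3.141, -0.002, -2.972]
contact_force: [0.5, -0.5, 0.4]
opening: 0.0005
grip_force: 0.0
[-1, 0, 0, 0, np.float64(-0.0)]
[-1, 0, 0, 110, np.float64(-0.0)]
45 post fix [0.06176631 0.0409472 ] ang 0.015333974032590188
```

View pics/t2.png

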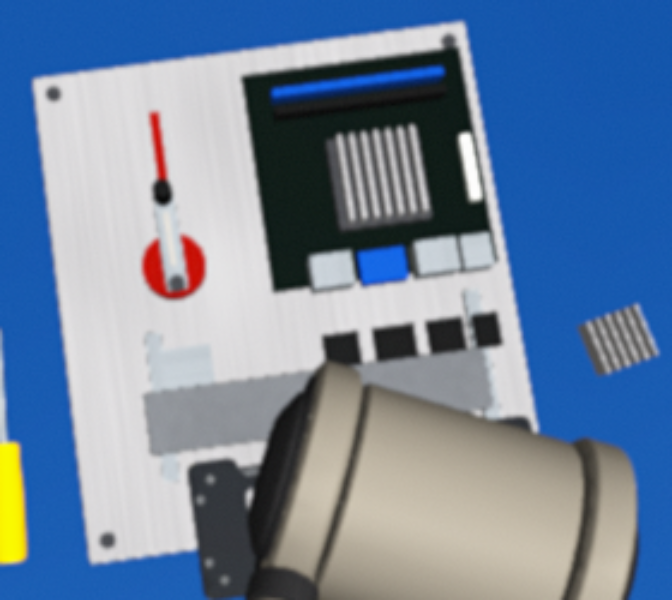

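The lever (165,230) lies on the red line and measures 0.015 rad. The slide is still back. Next I lower behind the plate and approach.

```bash
python3 -m crank '[[-1,0,0,35,0],[-1,0,0,70,0],[-1,0,0,95,0],[-1,0,0,110,0],[-1,0,0,110,0],[-1,-10,0,110,0],[-1,-20,0,110,0],[-1,-26,0,110,0],[-1,-26,0,110,0]]'
python3 -m crank '[[-1,-4,0,0,0],[-1,-8,0,0,0],[-1,-12,0,0,0],[-1,-16,0,0,0],[-1,-20,0,0,0],[-1,-24,0,0,0],[-1,-27,0,0,0],[-1,-27,0,0,0]]'
```

```text
time: 6.85
tool_pos: [0.4525, -0.0307, 0.2245]
tool_rot: [-3.141, 0.002, -2.97]
contact_force: [-0.1, 0.5, 1.2]
opening: 0.0004
grip_force: 0.0
time: 7.52
tool_pos: [0.4785, -0.0262, 0.2237]
tool_rot: [-3.142, 0.001, -2.969]
contact_force: [-0.6, -0.5, 0.5]
opening: 0.0003
grip_force: 0.0
```

```bash
python3 -m crank '[[-1,-2,0,0,0],[-1,-4,0,0,0],[-1,-6,0,0,0],[-1,-8,0,0,0]]'
python3 -m crank '[[-1,-2,0,0,0],[-1,-4,0,0,0],[-1,-6,0,0,0],[-1,-8,0,0,0]]'
python3 - <<'E'
from rows import *
im,d=vision.read_camera("scene"); cv2.imwrite("pics/s4.png",cv2.resize(im[170:320,180:430,::-1],(800,480)))
E
```

```text
time: 7.85
tool_pos: [0.4858, -0.025, 0.2236]
tool_rot: [3.141, -0.0, -2.969]
contact_force: [-2.5, -1.1, 0.5]
opening: 0.0003
grip_force: 1.6
time: 8.18
tool_pos: [0.4933, -0.0237, 0.2236]
tool_rot: [3.141, -0.002, -2.969]
contact_force: [-11.5, -6.5, 9.0]
opening: 0.0007
grip_force: 6.6
```

View pics/s4.png

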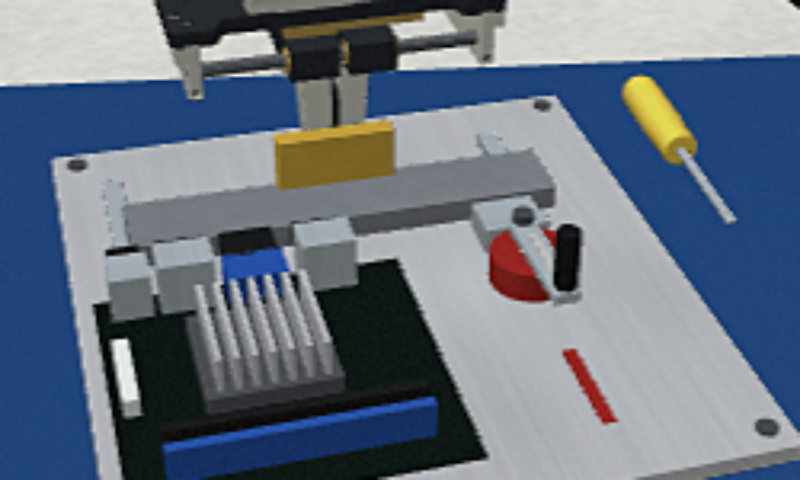

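The plugs are in the ports, the nose (500,215) is close to the cam, and the force has risen, so the slide is nearly or fully at its stop. A gentle push will confirm it.

```bash
python3 -m crank '[[-1,-1,0,0,0],[-1,-2,0,0,0],[-1,-2,0,0,0],[-1,-2,0,0,0]]'
```

```text
time: 8.57
tool_pos: [0.494, -0.0236, 0.2236]
tool_rot: [3.141, -0.006, -2.969]
contact_force: [-12.2, -6.4, 8.5]
opening: 0.0006
grip_force: 6.7
```

```bash
python3 -m crank '[[-1,-1,0,0,0],[-1,-2,0,0,0],[-1,-3,0,0,0],[-1,-3,0,0,0],[-1,-3,0,0,0],[-1,-3,0,0,0]]'
```

```text
time: 9.07
tool_pos: [0.495, -0.0235, 0.2236]
tool_rot: [3.14, -0.012, -2.969]
contact_force: [-23.1, -10.5, 17.4]
opening: 0.0001
grip_force: 12.4
```

The slide is hard against its stop. I'll back off and check.

```bash
python3 -m crank '[[-1,10,0,0,0],[-1,30,0,0,0],[-1,40,0,0,0],[-1,40,0,-40,0],[-1,40,0,-80,0],[-1,20,0,-120,0],[-1,60,100,-140,0],[-1,60,140,-160,0],[-1,60,180,-160,0],[-1,60,220,-160,0],[-1,60,220,-160,0],[-1,60,220,-160,0]]'
python3 - <<'E'
from rows import *
im,d=vision.read_camera("top"); cv2.imwrite("pics/t3.png",cv2.resize(im[140:390,220:500,::-1],(672,600)))
C=cloud("top",d); o=np.load("top0.npz"); C0=cloud("top",o["d"])
fx=lambda C:(C[...,:2]-t)@R*1e3
for c,n in((C0,"before"),(C,"after")):
    f=fx(c); m=(c[...,2]>.06)&(c[...,2]<.08)&(abs(f[...,1]+48)<30)&(f[...,0]<-60)&(f[...,0]>-140); print(n,"plate",m.sum(),f[m].mean(0))
bk=(im.max(2)<60); bk[:215]=0; bk[262:]=0; bk[:,:265]=0; bk[:,312:]=0
v,u=np.nonzero(bk); P=R.T@(ray("top",(u.mean(),v.mean()),.08)[:2]-t); print("ang",np.arctan2(P[1]-.04,P[0]))
E
```

```text
time: 10.07
tool_pos: [0.4006, 0.1872, 0.3851]
tool_rot: [3.139, 0.004, -2.967]
contact_force: [1.0, -0.0, -0.5]
opening: 0.0003
grip_force: 0.0
before plate 264 [-116.19664211  -47.90809381]
after plate 262 [-80.68821937 -48.15619066]
ang 0.015333974032590188
```

View pics/t3.png

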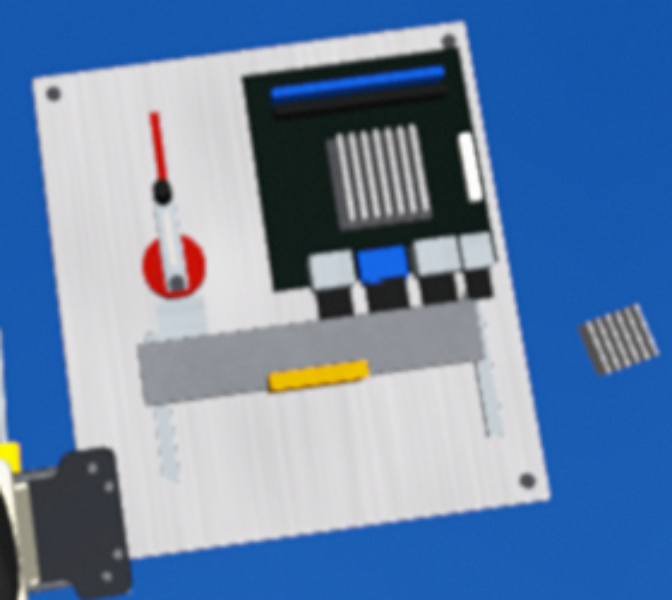

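The slide has moved 35.5 mm, the plugs are in the ports, the cam is at 0.015 rad and the arm is clear.

```bash
python3 -m crank '[[-1,0,0,0,0],[-1,0,0,0,0],[-1,0,0,0,0]]'; python3 -c "from cell import ticket; print(ticket.hand_in())"
```

```text
time: 10.37
tool_pos: [0.4021, 0.1832, 0.3837]
tool_rot: [3.142, 0.001, -2.97]
contact_force: [0.3, -0.5, -0.1]
opening: 0.0008
grip_force: 0.0
the job is handed in; nothing more can be done
None
```

The job is handed in at about 10.4 s: the cam measured 0.015 rad from its low point, the slide was driven 35.5 mm onto its stop, the arm is clear, and it never came near the screwdriver, can or heatsink; hand-in returned no verdict.

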